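Complete the tile tray and hold it up level

TASK

In the tile workshop, put the loose octagonal tile flat into the empty pocket of the carrying tray, setting it down rather than dropping it. Then lift the loaded tray straight up, about 10 cm off the bench, never tipping it, and hold it steady and level in the air for three seconds with all four tiles lying in their pockets. Finish while still holding the tray up, and leave the other things on the bench where they are.

Things in the scene. Friction and masses are not known exactly. Their poses are not given: they have to be found in the camera images.
- tray: Open wooden tray, 240 (its x) x 200 (its y) mm, 0.4 kg, loose on the bench at any yaw; origin at the centre of its underside, z up. Floor's upper face 8 mm above the origin, rim 20 mm (6 mm thick). A strip 20 mm wide along x (20 mm high) and one 6 mm wide along y (14 mm high) part it into four pockets of 111 x 84 mm. A grip bar runs above the strip along x.
- tray_bar (a point): Middle of the tray's grip bar, 65 mm above the underside. The bar runs along the tray's x: 228 mm long, 20 mm wide, 26 mm tall (52 to 78 mm above the underside), open below between its end posts; grip it across its width from above. The loaded tray balances within about 10 mm of this point and weighs 0.6 to 1.0 kg.
- empty_pocket (a point): Centre of the floor of the tray's empty pocket: 57 mm along +x and 52 mm along +y from the tray's origin, 8 mm above its underside; axes as the tray. Pocket 111 mm (tray x) x 84 mm (tray y).
- loose_tile: The loose octagonal terracotta tile, white glazed top, 16 mm thick, 60 mm across flats, 65 across corners, 0.1 kg; origin at the centre of its underside, z up, x axis through the middle of a flat (parallel flats every 45 degrees). Flat on the bench, any yaw, in one of three places to the robot's left; the square and the cross-shaped tile have the other two.
- square_tile: Bystander: square terracotta tile with white glazed top, 16 mm thick; origin at the centre of its underside, z up; 58 x 58 mm.
- cross_tile: Bystander: plus-shaped terracotta tile with white glazed top, 16 mm thick; origin at the centre of its underside, z up; 66 mm over the arms, arms 24 mm wide.
- jar: Bystander: closed grey jar, 70 mm across, 100 mm high; origin at the centre of its underside.
- pocket_a (a point): Centre of the floor of the pocket that holds packed_a: +57 mm in the tray's x, -52 mm in its y, 8 mm above its underside.
- packed_a: Octagonal tile like the loose one, already lying in its pocket of the tray; origin at the centre of its underside.
- pocket_b (a point): Centre of the floor of the pocket that holds packed_b: -57 mm in the tray's x, +52 mm in its y, 8 mm above its underside.
- packed_b: Octagonal tile like the loose one, already lying in its pocket of the tray; origin at the centre of its underside.
- pocket_c (a point): Centre of the floor of the pocket that holds packed_c: -57 mm in the tray's x, -52 mm in its y, 8 mm above its underside.
- packed_c: Octagonal tile like the loose one, already lying in its pocket of the tray; origin at the centre of its underside.
- hammer_grip (a point): Bystander: hammer lying on the bench, 260 mm long, wooden handle; this point lies on its handle, 52 mm from its middle towards the head, 13 mm up.
Things that resemble listed ones, but are neither listed nor needed, are in the scene too. What is shaped like the loose_tile but blue, purple or red is not meant.

How it is judged (in metres and radians):
On the way, in this order (a step that is already met when the one before it is completed fails the run):
1. the loose octagonal tile lies flat in the empty pocket, let go, with the tray standing on the bench (horizontal distance between loose_tile and empty_pocket below 0.033 m and z of loose_tile in the frame of tray between 0.004 and 0.014 m and angle between the z axis of loose_tile and the z axis of tray, either way round below 0.1 rad and contact force between the fingers and loose_tile below 0.1 N and linear speed of loose_tile below 0.02 m/s and height (world z) of tray below 0.01 m), for 0.2 s.
2. the loaded tray is held in the air, underside 70 to 140 mm above the bench, steady and level, for 2 s (height (world z) of tray between 0.07 and 0.14 m and distance of tray from where it was at the start of the episode below 0.2 m and angle between tray's own z axis and vertical below 0.1 rad and linear speed of tray below 0.03 m/s and angular speed of tray below 0.15 rad/s and contact force between the fingers and tray above 2 N and contact force between tray and jar below 0.1 N and horizontal distance between loose_tile and empty_pocket below 0.033 m and z of loose_tile in the frame of tray between 0.004 and 0.014 m and angle between the z axis of each of loose_tile, packed_a, packed_b, packed_c and the z axis of tray, either way round below 0.1 rad and horizontal distance between packed_a and pocket_a below 0.033 m and z of packed_a in the frame of tray between 0.004 and 0.014 m and horizontal distance between packed_b and pocket_b below 0.033 m and z of packed_b in the frame of tray between 0.004 and 0.014 m and horizontal distance between packed_c and pocket_c below 0.033 m and z of packed_c in the frame of tray between 0.004 and 0.014 m), for 2 s.
At the end, for the whole second after the job is handed in: Fingers hold the tray, underside 70 to 140 mm above the bench, within 0.2 m of its start, tilt under 0.10 rad, under 30 mm/s and 0.15 rad/s, not touching the jar; all four octagonal tiles lie flat on its floor (within 0.1 rad), each within 33 mm of its own pocket's centre (all of step 2); the arm keeps its last pose, push and grip.
It fails at once if the tray is tipped by more than 0.3 rad (angle between tray's own z axis and vertical above 0.3 rad).
It fails at once if the loose tile is dropped (falls free faster than 0.6 m/s) (linear speed of loose_tile above 0.6 m/s and contact force between each of the fingers, tray and loose_tile below 0.05 N).
It fails at once if another thing on the bench is shifted by more than 30 mm (distance of any of square_tile, cross_tile, hammer_grip, jar from where it was at the start of the episode above 0.03 m).
It also fails if it takes over 54 s, if anything falls off the work surface, if the arm or the gripper's body presses on something with over 40 N, if the wrist force passes 120 N, or if a joint passes its speed limit or range.

ROBOT

A 6-joint arm with a two-finger parallel gripper is mounted at the origin on the work surface. World frame = base frame: x ahead of the robot, y to its left, z up, the work surface at z = 0. Lengths are in m, angles in degrees, forces in N, time in s.
With the tool pointing down it reaches from about 0.375 to 0.9 m from the base axis. Payload 3.1 kg.
Tool frame: the origin (TCP) lies at the very end of the fingers, on their centre line; the grasp point (between the pads) lies 19 mm behind it (grip_point_offset is the distance from the TCP to the grasp point, in m); y points along the fingers, x is the direction in which the jaws open and shut, and the axes are right-handed (so a half turn about y gives the same grasp; the last joint's range is limited). The gripper opens to 87 mm and grips with 3 to 60 N. Pads are 19 mm wide; open, the fingers measure 117 mm over their backs; the gripper's body (75 mm by 190 mm) begins 51 mm behind the grasp point.
Start: joints at [60.075, 30.224, 82.088, -0, 67.689, -10.227], TCP at [0.211, 0.588, 0.186] pointing down, gripper open.
Joint ranges: [-176.69, 176.69], [-43.24, 126.21], [12.49, 139.97], [-82, 262], [0, 151.66], [-163.58, 163.58]. Speed limits (degrees/s): [159.86, 159.86, 180, 180, 180, 180].

INTERFACE

Orientations are given as a 3x3 rotation matrix whose columns are the frame's x, y, z axes.
In Python, from rig import * gives the robot as it stands.
- The arm moves only by the tool send_rows, never from a script. Its argument "moves" is text: rows parted by semicolons, each of 5 numbers parted by spaces: the finger opening in mm, from 0 to 87, then the shift along the tool's x, y, z in mm, then the turn about the tool's y in degrees. In form: fingers dx dy dz yaw; .... A call has 1 to 20 rows; each row shifts and turns the commanded pose from where the row before left it, along the tool's axes as they then stand; what a row does not reach is not made up. A row lasts 1/12 s, in which the tool goes at most 41.7 mm and 7.16 degrees, less where a joint would pass 70% of its speed; a pose out of reach is approached as far as the arm can. A call is refused whole if a number of a shift passes 41.7 or a number of a turn 7.16, either way. A call with a gripper value outside its range is refused whole. The fingers move at their own pace and stop on an object; the grip force is fixed at half the most. Time passes only in rows, so rows that do not move let the fingers close. It gives the time, the measured TCP pose, the force and the opening at its end, in the units of the state.
- read_state(): the state, without advancing time (a new reading comes with each control period).
- capture(name): name is "scene" or "side" or "wrist"; returns a dict with "image" (480x640x3 uint8, blue, green, red), "z_map" (480x640 float32, m along the optical axis (not along the pixel's ray), 0 where there is no reading), "mtx" (3x3 intrinsics, pixels), "origin" and "rotation" of the camera in the world; the wrist camera has in their place "tool_from_camera" (4x4, takes a point from camera to tool coordinates, whose origin is the TCP and whose axes are the tool frame's). Camera axes: x right, y up, looking along -z (the intrinsics and any distortion apply to the point x, -y, -z); pixel columns grow to the right and rows downward; lengths in m; the calibration is good to about 2 mm. A picture is of the moment at which its call begins: read the wrist's pose just before it.
- hand_in(): hands the job in, once; it reports no verdict.
Trained networks look in a picture, given as the dict that the camera call returned (one of the last four; its "shot" number tells which), for a name from the list of things; names that differ only in an ending like _2 or _b are one class to them, and where a whole thing is asked for, a point or a joint stands for the part that bears it (a point fixed in the world has none). Each returns a list of dicts, best first, with "p" (0 to 1); they miss things now and then, are a little off and sometimes report something else, mostly with a low value. They report only what shows in the picture. A call takes as long as a camera call. They do not tell look-alikes from the thing itself.
- search_frame(picture, name): "bbox" ([left, top, right, bottom] in pixels, round what is visible of it).
- masks_of(picture, name): "region" (480x640 bool, what is visible of it) and "bbox" ([left, top, right, bottom] in pixels, round what is visible of it).
- mark_of(picture, name): "pixel" ([row, column] in pixels: a listed point, or the origin of a listed thing).
The state is a dict: "time_s": time; "joint_positions": joint angles; "qvel": joint speeds; "tau": joint torques, N m; "position": TCP position; "tcp_rot": TCP orientation; "force": force on the tool from outside, world axes, zero at the start; "moment": the same for the moment, N m; "opening": opening from 0.0 (shut) to 1.0 (fully open).
Only numpy, scipy, OpenCV 4.12 (cv2) and the standard library are available. Lean on these libraries where they do the work, as an engineer would, in place of code of your own. Each camera call takes 0.05 s, during which the arm holds its last target. There are 200 camera calls.

## Working session

There is one attempt and no reset: what is moved stays moved. The work goes in short steps, Python scripts to look and compute and a tool call to move; the robot and the scene stay as the last step left them, time stands still between calls to the robot, and variables do not carry over. Pictures are saved under pics/ and viewed, about 8 in all and at most 12, crops included, and the job is handed in when it is done.

Besides the shell and the picture viewer there is one more tool, called in YAML: its name, and indented under it one key for each argument. send_rows: Moves the arm, as the interface text tells. Its arguments: {"type":"object","properties":{"moves":{"type":"string"}},"required":["moves"]}

```bash
mkdir -p pics; cat > h.py <<'E'
from rig import *
import numpy as np, cv2
def cam(c,st=None):
    if "rotation" in c: return np.array(c["rotation"]),np.array(c["origin"])
    T=np.array(c["tool_from_camera"]);R=np.array(st["tcp_rot"]);p=np.array(st["position"])
    return R@T[:3,:3],R@T[:3,3]+p
def cloud(c,st=None):
    R,o=cam(c,st);z=c["z_map"];K=np.array(c["mtx"])
    v,u=np.mgrid[:480,:640]
    P=np.stack([(u-K[0,2])/K[0,0]*z,-(v-K[1,2])/K[1,1]*z,-z],-1)@R.T+o
    P[z==0]=np.nan
    return P
E
python3 - <<'E'
from h import *
s=read_state();print(s)
for n in ("scene","side"):
    c=capture(n);cv2.imwrite(f"pics/{n}0.png",c["image"]);P=cloud(c)
    print(n,c["origin"],[k for k in c])
    for t in ("tray","loose_tile","square_tile","cross_tile","jar","hammer_grip","tray_bar","empty_pocket"):
        for m in mark_of(c,t)[:5]:
            r,q=[int(round(x)) for x in m["pixel"]]
            print(t,round(m["p"],2),r,q,np.round(P[min(max(r,0),479),min(max(q,0),639)],3))
E
```

```text
{'time_s': 0.0, 'joint_positions': array([ 6.00756937e+01,  3.02791257e+01,  8.21562289e+01,  7.71410590e-04,
        6.76891415e+01, -1.02265140e+01]), 'qvel': array([-0.0137521 , -0.01525155, -0.01043573, -0.03461186, -0.02790495,
        0.01544509]), 'tau': array([-1.41882123e-03, -4.40051830e+01, -1.76586503e+01,  6.31136843e-02,
        5.82150940e-02, -1.58931866e-04]), 'position': array([0.21021176, 0.58772874, 0.18487089]), 'tcp_rot': array([[ 3.37062636e-01, -1.09474129e-03, -9.41481588e-01],
       [ 9.41479801e-01, -1.87697726e-03,  3.37064179e-01],
       [-2.13613761e-03, -9.99997639e-01,  3.98017913e-04]]), 'force': array([ 0.17855585, -0.40755707,  0.71031952]), 'moment': array([0.00632318, 0.00675317, 0.01888425]), 'opening': 1.0006109262055811}
scene [ 1.1327726  -0.65195734  0.61705221] ['image', 'z_map', 'mtx', 'origin', 'rotation', 'shot']
tray 0.74 314 233 [ 0.533 -0.134  0.011]
tray 0.29 308 193 [ 0.516 -0.204  0.058]
loose_tile 0.85 276 371 [0.661 0.114 0.015]
loose_tile 0.73 245 357 [0.573 0.193 0.016]
loose_tile 0.72 252 300 [0.494 0.097 0.015]
loose_tile 0.
[... 363 characters left out ...]
 [ 0.533 -0.13   0.073]
tray_bar 0.35 341 224 [ 0.584 -0.203  0.022]
empty_pocket 0.84 287 245 [ 0.54  -0.107  0.058]
side [ 0.43367744 -0.52396735  0.83198182] ['image', 'z_map', 'mtx', 'origin', 'rotation', 'shot']
tray 0.68 338 313 [ 0.516 -0.166  0.079]
loose_tile 0.92 210 292 [0.559 0.201 0.016]
loose_tile 0.88 250 265 [0.473 0.102 0.013]
loose_tile 0.83 231 338 [0.647 0.107 0.018]
loose_tile 0.64 179 299 [0.601 0.303 0.013]
square_tile 0.9 224 237 [0.424 0.195 0.013]
square_tile 0.3 359 338 [ 0.556 -0.195  0.025]
jar 0.89 224 392 [0.76  0.067 0.054]
hammer_grip 0.59 167 346 [0.725 0.298 0.028]
tray_bar 0.61 321 314 [ 0.526 -0.135  0.08 ]
empty_pocket 0.95 308 285 [ 0.485 -0.051  0.004]
```

View pics/scene0.png

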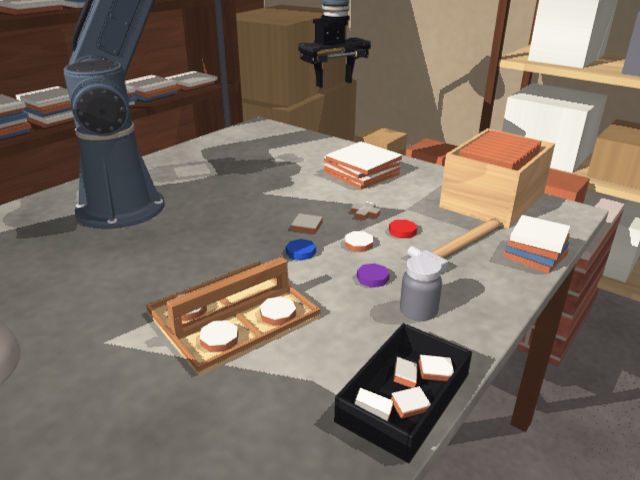

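View pics/side0.png

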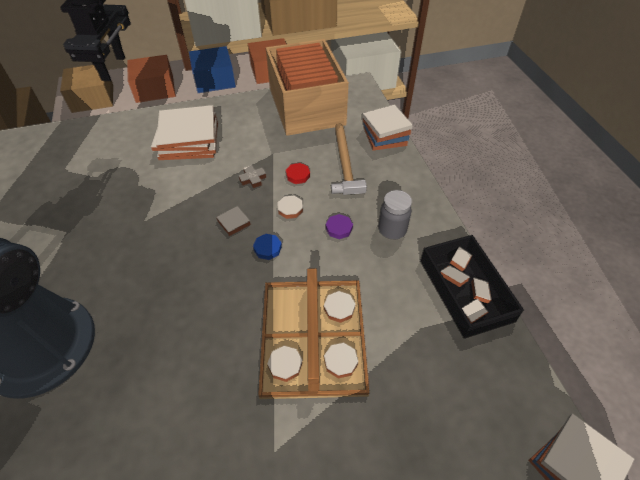

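The white octagon is at scene (row 241, col 358) and side (206, 290). The empty pocket is the upper-left one in the side view, around (303, 290). Tray x therefore points roughly along world +y, and tray y along -x. Next I measure these precisely.

```bash
cat >> h.py <<'E'
def tile(c,near,st=None,r=0.05):
    P=cloud(c,st);im=c["image"].astype(int)
    m=(np.hypot(P[...,0]-near[0],P[...,1]-near[1])<r)&(P[...,2]>0.009)&(P[...,2]<0.05)
    w=m&(im.min(-1)>0.6*im[m].min(-1).max())&(im.max(-1)-im.min(-1)<60)
    n,l,s,_=cv2.connectedComponentsWithStats(w.astype(np.uint8));k=1+np.argmax(s[1:,4])
    q=P[l==k];h=cv2.convexHull(q[:,:2].astype(np.float32))
    M=cv2.moments(h);ctr=np.array([M["m10"],M["m01"]])/M["m00"]
    # octagon yaw: minimise the support width over angles mod 45
    d=h[:,0]-ctr;best=min((sum(np.ptp(d@[np.cos(np.radians(a+45*i)),np.sin(np.radians(a+45*i))]) for i in range(4))/4,a) for a in range(45))
    return ctr,best,np.median(q[:,2]),len(q)
def bar(c,st=None,near=(0.53,-0.145)):
    P=cloud(c,st);m=(P[...,2]>0.071)&(P[...,2]<0.088)&(np.hypot(P[...,0]-near[0],P[...,1]-near[1])<0.15)
    q=P[m];(x,y),s,a=cv2.minAreaRect(q[:,:2].astype(np.float32))
    _,sv,v=np.linalg.svd(q[:,:2]-q[:,:2].mean(0),full_matrices=False);d=v[0]*np.sign(v[0,1])
    return (x,y),s,a,np.degrees(np.arctan2(d[1],d[0])),np.median(q[:,2]),len(q)
E
python3 - <<'E'
from h import *
for n in ("scene","side"):
    c=capture(n);print(n,tile(c,(0.563,0.197)),bar(c))
    P=cloud(c)
    m=(P[...,2]>0.0155)&(P[...,2]<0.026)&(np.hypot(P[...,0]-.53,P[...,1]+.145)<0.17)
    im=c["image"].astype(int); 
    print(cv2.minAreaRect(P[m][:,:2].astype(np.float32)))
E
```

```text
scene (array([0.55727731, 0.2189888 ]), (np.float64(0.0587126974010624), 37), np.float64(0.014382481110730039), 301) ((0.5250968933105469, -0.12615707516670227), (0.22933633625507355, 0.024900196120142937), 75.9814682006836, np.float64(76.10385431452625), np.float64(0.07597601961537925), 1125)
((0.5251563191413879, -0.12615352869033813), (0.24264498054981232, 0.20455016195774078), 76.19237518310547)
side (array([0.55794117, 0.21861316]), (np.float64(0.05864399044978383), 38), np.float64(0.015334235345384362), 350) ((0.5245029926300049, -0.127621591091156), (0.2282324731349945, 0.019624538719654083), 75.74506378173828, np.float64(75.9644291644856), np.float64(0.07687854390197701), 1213)
((0.5242984294891357, -0.12662425637245178), (0.24224019050598145, 0.20030897855758667), 76.02796936035156)
```

send_rows:
  moves: "80 -6 0 -12 0;80 -13 0 -25 0;80 -13 0 -25 0;80 -13 0 -25 0;80 -13 0 -25 0;80 -13 0 -25 0;80 -13 0 -25 0;80 -13 0 -25 0;80 -13 0 -25 0;80 -13 0 -25 0;80 -13 0 -25 0;80 -13 0 -25 0;80 -13 0 -25 0;80 -13 0 -25 0;80 -13 0 -25 0;80 -13 0 -25 0;80 -13 0 -25 0;80 -13 0 -25 0;80 -3 0 -14 -6;80 0 0 0 -6.2"

```text
time_s: 2.67
position: [0.5612, 0.2162, 0.186]
tcp_rot: [[0.129, 0.003, -0.992], [0.992, -0.001, 0.129], [-0.001, -1.0, -0.003]]
force: [0.3, -0.3, -0.4]
opening: 0.921
```

```bash
cat >> h.py <<'E'
def delta(target,st):
    R=np.array(st["tcp_rot"]);return np.round(R.T@(np.array(target)-st["position"])*1000,1),np.round(st["position"],4),"yaw",round(float(np.degrees(np.arctan2(R[1,0],R[0,0]))),2)
E
python3 - <<'E'
from h import *
s=read_state();c=capture("wrist");cv2.imwrite("pics/w1.png",c["image"])
s=read_state()
print(s["time_s"],delta((.5577,.2188,.004),s),s["force"],s["opening"]);print(tile(c,(0.5577,0.2188),s))
E
```

```text
2.7167 (array([  1.4, 181.8,   2.1]), array([0.5595, 0.2172, 0.1858]), 'yaw', 82.83) [0.92228582 0.45207106 0.17336333] 0.9217549929040166
(array([0.5559501 , 0.22150644]), (np.float64(0.06009214874615869), 36), np.float64(0.01579079991985674), 3130)
```

View pics/w1.png

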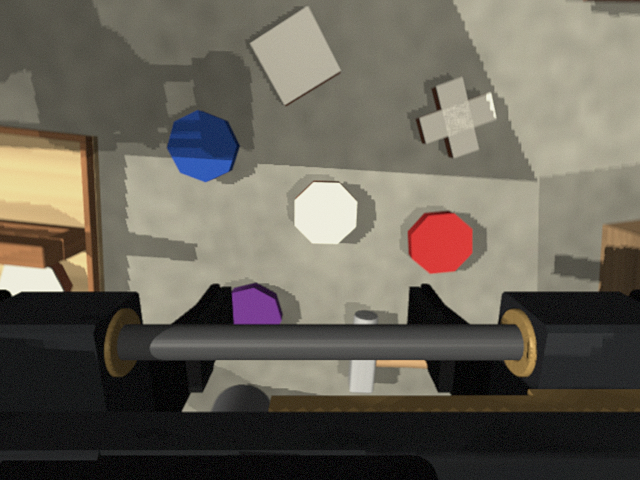

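The white octagon sits at (212, 325) with its flats nearly aligned to the jaws. The gap to red on the right is enough. Descending.

send_rows:
  moves: "80 2.5 10 3 1;80 0 20 0 0;80 0 25 0 0;80 0 25 0 0;80 0 25 0 0;80 0 25 0 0;80 0 20 0 0;80 0 13 0 0;80 0 9 0 0;80 0 5 0 0;80 0 3 0 0;80 0 0 0 0;80 0 0 0 0"

```text
time_s: 3.8
position: [0.5555, 0.2229, 0.0065]
tcp_rot: [[0.148, 0.001, -0.989], [0.989, 0.0, 0.148], [0.0, -1.0, -0.001]]
force: [0.5, -0.3, -0.1]
opening: 0.918
```

```bash
python3 - <<'E'
from h import *
s=read_state();c=capture("side");cv2.imwrite("pics/s2.png",cv2.resize(c["image"][130:290,190:410],None,fx=3,fy=3))
print(s["time_s"],delta((.557,.220,.005),s),s["force"],s["opening"])
E
```

```text
3.8 (array([-2.7,  1.5, -1.9]), array([0.5555, 0.2229, 0.0065]), 'yaw', 81.48) [ 0.50102985 -0.32421866 -0.11751665] 0.917801140873373
```

send_rows:
  moves: "80 -2 1.5 -1.5 0;80 0 0 0 0;0 0 0 0 0;0 0 0 0 0;0 0 0 0 0;0 0 0 0 0;0 0 0 0 0;0 0 0 0 0;0 0 -5 0 0;0 0 -10 0 0;0 0 -20 0 0;0 0 -20 0 0;0 0 -20 0 0;0 0 -20 0 0;0 0 -20 0 0;0 0 -20 0 0;0 0 -10 0 0;0 0 -5 0 0;0 0 0 0 0;0 0 0 0 0"

```text
time_s: 5.52
position: [0.5557, 0.2204, 0.1539]
tcp_rot: [[0.148, -0.001, -0.989], [0.989, -0.0, 0.148], [-0.0, -1.0, 0.001]]
force: [-0.3, 0.8, -0.6]
opening: 0.003
```

```bash
python3 - <<'E'
from h import *
s=read_state();c=capture("wrist");cv2.imwrite("pics/w3.png",c["image"])
print(s["time_s"],delta((.4875,-.058,.15),s),s["force"],s["opening"]*87)
E
```

```text
5.5167 (array([-285.4,    4.1,   26.3]), array([0.5557, 0.2204, 0.1539]), 'yaw', 81.5) [-0.2600135   0.76217137 -0.60301188] 0.29904522388554305
```

View pics/w3.png

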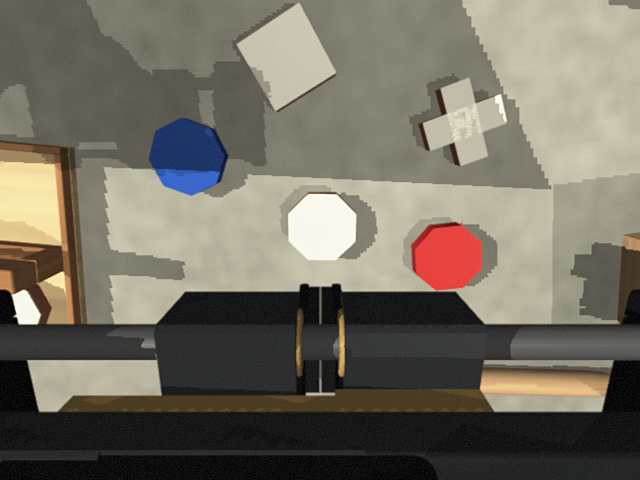

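The fingers shut empty and the tile is still on the bench at (225, 322). I'll re-measure before trying again.

```bash
python3 - <<'E'
from h import *
s=read_state()
for n in ("wrist","scene","side"):
    c=capture(n);P=cloud(c,s if n=="wrist" else None)
    b=(np.hypot(P[...,0]-.557,P[...,1]-.215)<.07)&(P[...,2]<.008)
    print(n,tile(c,(.557,.22),s),"bench z",np.nanmedian(P[b][:,2]))
    if n=="scene": cv2.imwrite("pics/sc3.png",cv2.resize(c["image"][130:330,260:480],None,fx=3,fy=3))
s2=read_state();print(s2["position"],s2["time_s"])
c=capture("wrist");print(np.array(c["tool_from_camera"]))
E
```

```text
wrist (array([0.5581127 , 0.22046727]), (np.float64(0.060046803544502425), 36), np.float64(0.01598260592385281), 3645) bench z -2.8851392171930224e-05
scene (array([0.55755357, 0.22106377]), (np.float64(0.0619547782179939), 36), np.float64(0.014315102097149646), 326) bench z -0.0015415626906237212
side (array([0.55704891, 0.22093521]), (np.float64(0.06247543651149669), 40), np.float64(0.015227516670378471), 378) bench z -0.0006020763757765835
[0.55541862 0.22031555 0.15304587] 5.7167
[[ 9.99999905e-01 -4.24633629e-04  9.57483966e-05 -6.71587883e-04]
 [ 2.05793201e-04  2.67360743e-01 -9.63596487e-01 -1.98913293e-01]
 [ 3.83576111e-04  9.63596416e-01  2.67360806e-01  7.27733519e-02]
 [ 0.00000000e+00  0.00000000e+00  0.00000000e+00  1.00000000e+00]]
```

View pics/sc3.png

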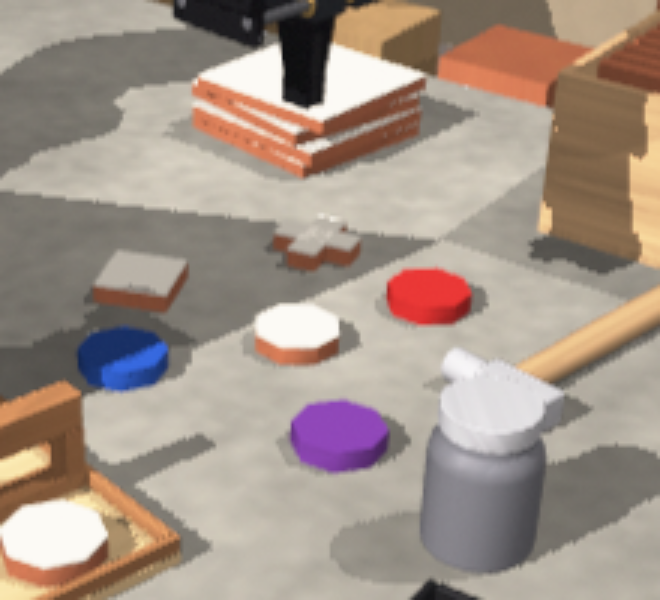

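The tile hasn't moved, at (0.5575, 0.2207), so the position was right. The lift probably began before the grip had closed. I'll retry with a check before lifting.

send_rows:
  moves: "80 0.7 0 -2 0;80 0 10 0 0;80 0 20 0 0;80 0 20 0 0;80 0 20 0 0;80 0 15 0 0;80 0 10 0 0;80 0 5 0 0;80 0 0 0 0;80 0 0 0 0;80 0 0 0 0;80 0 0 0 0"

```text
time_s: 6.77
position: [0.5592, 0.2211, 0.0554]
tcp_rot: [[0.148, 0.002, -0.989], [0.989, 0.0, 0.148], [0.001, -1.0, -0.002]]
force: [-0.6, 0.9, 0.7]
opening: 0.831
```

send_rows:
  moves: "80 0 10 1 0;80 0 15 0 0;80 0 12 0 0;80 0 8 0 0;80 0 5 0 0;80 0 1 0 0;80 0 0 0 0;0 0 0 0 0;0 0 0 0 0;0 0 0 0 0;0 0 0 0 0;0 0 0 0 0;0 0 0 0 0;0 0 0 0 0"

```text
time_s: 7.93
position: [0.5574, 0.2211, 0.0035]
tcp_rot: [[0.148, 0.0, -0.989], [0.989, 0.0, 0.148], [0.0, -1.0, -0.0]]
force: [-0.4, 0.0, -0.2]
opening: 0.475
```

send_rows:
  moves: "0 0 0 0 0;0 0 0 0 0;0 0 0 0 0"

```text
time_s: 8.18
position: [0.5573, 0.2211, 0.0033]
tcp_rot: [[0.148, -0.0, -0.989], [0.989, -0.0, 0.148], [-0.0, -1.0, 0.0]]
force: [-0.1, 0.1, 0.9]
opening: 0.244
```

The fingers have closed past 60 mm with no contact. I need to look at where they really are.

```bash
python3 - <<'E'
from h import *
c=capture("side");d=capture("scene");w=capture("wrist")
a=cv2.resize(c["image"][130:290,210:410],(400,320));b=cv2.resize(d["image"][150:310,260:460],(400,320),interpolation=2)
e=cv2.resize(w["image"],(400,300))
cv2.imwrite("pics/m4.png",np.vstack([np.hstack([a,b]),np.hstack([e[:280],np.zeros((280,400,3),np.uint8)])]))
s=read_state();print(s["opening"]*87,s["position"],s["force"])
P=cloud(c);K=np.array(c["mtx"])
for n,x in(("side",c),("scene",d)):
    P=cloud(x);m=(np.hypot(P[...,0]-.557,P[...,1]-.221)<.07)&(P[...,2]>.025)&(P[...,2]<.06)
    q=P[m];print(n,len(q),np.nanmin(q,0),np.nanmax(q,0),np.nanmedian(q,0))
E
```

```text
9.145790350111437 [0.55730932 0.22106621 0.00331378] [ 0.73290913  0.78261609 -0.31362208]Traceback (most recent call last):
  File "<stdin>", line 10, in <module>
    res = np.fmin.reduce(a, axis=axis, out=out, **kwargs)
ValueError: zero-size array to reduction operation fmin which has no identity
```

View pics/m4.png

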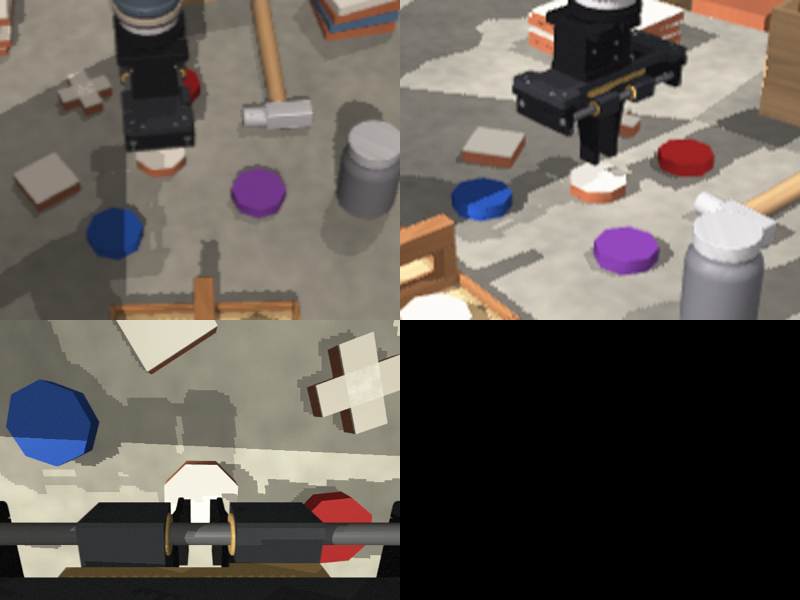

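```bash
python3 - <<'E'
from h import *
s=read_state();c=capture("side");d=capture("scene");w=capture("wrist")
for n,x in(("side",c),("scene",d),("wrist",w)):
    P=cloud(x,s);im=x["image"].max(-1)
    for lo,hi in((.018,.04),(.04,.06),(.06,.08),(.08,.1),(.1,.13),(.13,.16)):
        q=P[(np.hypot(P[...,0]-.557,P[...,1]-.221)<.13)&(P[...,2]>lo)&(P[...,2]<hi)&(im<70)]
        if len(q)>5: print(n,lo,hi,len(q),np.percentile(q,[3,50,97],axis=0).round(3).tolist())
E
```

```text
side 0.1 0.13 184 [[0.51, 0.129, 0.113], [0.547, 0.135, 0.121], [0.588, 0.226, 0.129]]
side 0.13 0.16 874 [[0.511, 0.124, 0.132], [0.545, 0.147, 0.151], [0.588, 0.235, 0.157]]
scene 0.04 0.06 109 [[0.545, 0.206, 0.041], [0.564, 0.211, 0.051], [0.569, 0.229, 0.059]]
scene 0.06 0.08 126 [[0.546, 0.203, 0.06], [0.564, 0.209, 0.07], [0.569, 0.231, 0.079]]
scene 0.08 0.1 97 [[0.547, 0.2, 0.081], [0.565, 0.206, 0.087], [0.569, 0.232, 0.097]]
scene 0.1 0.13 516 [[0.517, 0.13, 0.11], [0.576, 0.184, 0.121], [0.602, 0.301, 0.129]]
scene 0.13 0.16 1333 [[0.518, 0.124, 0.131], [0.574, 0.18, 0.15], [0.604, 0.307, 0.158]]
wrist 0.04 0.06 670 [[0.545, 0.212, 0.042], [0.548, 0.22, 0.052], [0.549, 0.232, 0.06]]
wrist 0.06 0.08 791 [[0.545, 0.213, 0.061], [0.548, 0.219, 0.068], [0.55, 0.231, 0.078]]
wrist 0.08 0.1 1029 [[0.553, 0.213, 0.088], [0.56, 0.218, 0.089], [0.567, 0.227, 0.099]]
wrist 0.1 0.13 18816 [[0.515, 0.144, 0.111], [0.523, 0.213, 0.125], [0.56, 0.301, 0.129]]
wrist 0.13 0.16 63068 [[0.519, 0.177, 0.132], [0.531, 0.222, 0.147], [0.541, 0.272, 0.156]]
```

Depth from two cameras puts the finger ends about 36 mm higher than the reported TCP: fingers down to z≈0.04, body from z≈0.11. Laterally it is right. I'll measure that offset exactly.

```bash
python3 - <<'E'
from h import *
s=read_state()
for n in("scene","wrist"):
  for k in range(2):
    x=capture(n);P=cloud(x,s);im=x["image"].max(-1)
    m=(np.abs(P[...,0]-.557)<.025)&(np.abs(P[...,1]-.221)<.04)&(P[...,2]<.1)&(P[...,2]>.022)&(im<80)
    z=np.sort(P[m][:,2]);print(n,len(z),z[:12].round(4), z[len(z)//50].round(4))
    v,u=np.where(m);print(v.min(),v.max(),u.min(),u.max())
E
```

```text
scene 318 [0.0383 0.0388 0.0394 0.0398 0.0399 0.0408 0.0412 0.0415 0.0418 0.0418
 0.0422 0.0423] 0.0412
207 230 351 368
scene 307 [0.0401 0.0402 0.041  0.0415 0.0417 0.0425 0.0428 0.0431 0.0431 0.0435
 0.0438 0.044 ] 0.0428
207 230 351 367
wrist 2370 [0.0399 0.0403 0.0406 0.0406 0.0407 0.0407 0.0408 0.0408 0.041  0.0411
 0.0411 0.0411] 0.0427
284 394 299 340
wrist 2271 [0.0397 0.0398 0.0401 0.0402 0.0404 0.0405 0.0406 0.0406 0.0407 0.0407
 0.0407 0.0408] 0.0425
284 394 300 340
```

Finger ends sit 36 mm above the reported TCP, and the body height agrees (70 mm above the tips). So I aim for reported z ≈ -0.031. Open first, then descend in steps while watching force.

send_rows:
  moves: "80 0 0 0 0;80 0 0 0 0;80 0 0 0 0;80 0 0 0 0;80 0 0 0 0;80 0 0 0 0;80 0 0 0 0;80 0 0 0 0;80 0 0 0 0;80 0 0 0 0;80 0 0 0 0;80 0 0 0 0;80 0 4 0 0;80 0 4 0 0;80 0 4 0 0;80 0 4 0 0;80 0 4 0 0;80 0 0 0 0"

```text
time_s: 10.18
position: [0.5565, 0.2209, -0.0178]
tcp_rot: [[0.148, -0.002, -0.989], [0.989, -0.0, 0.148], [-0.001, -1.0, 0.002]]
force: [-0.1, 0.4, -0.1]
opening: 0.917
```

send_rows:
  moves: "80 0 3 0 0;80 0 3 0 0;80 0 3 0 0;80 0 3 0 0;80 0 2 0 0;80 0 0 0 0;80 0 0 0 0"

```text
time_s: 10.77
position: [0.5573, 0.221, -0.0308]
tcp_rot: [[0.148, -0.0, -0.989], [0.989, -0.0, 0.148], [-0.0, -1.0, 0.0]]
force: [-0.6, -0.6, 0.4]
opening: 0.916
```

send_rows:
  moves: "45 0 0 0 0;45 0 0 0 0;45 0 0 0 0;45 0 0 0 0;45 0 0 0 0;45 0 0 0 0;45 0 0 0 0;0 0 0 0 0;0 0 0 0 0"

```text
time_s: 11.52
position: [0.5575, 0.2211, -0.0305]
tcp_rot: [[0.148, 0.0, -0.989], [0.989, 0.0, 0.148], [0.0, -1.0, -0.0]]
force: [-0.7, 0.6, 1.8]
opening: 0.687
```

Gripped: the opening is 59.8 mm. Lifting and carrying.

send_rows:
  moves: "0 0 -3 0 0;0 0 -8 0 0;0 0 -15 0 0;0 0 -20 0 0;0 0 -20 0 0;0 0 -20 0 0;0 0 -20 0 0;0 0 -12 0 0;0 0 -5 0 0;0 0 0 0 0"

```text
time_s: 12.35
position: [0.5581, 0.2212, 0.0937]
tcp_rot: [[0.148, 0.002, -0.989], [0.989, 0.0, 0.148], [0.001, -1.0, -0.002]]
force: [-0.3, -0.5, -1.2]
opening: 0.687
```

send_rows:
  moves: "0 -6 0 0 0;0 -12 0 2 0;0 -20 0 2 0;0 -20 0 2 0;0 -20 0 2 0;0 -20 0 2 0;0 -20 0 2 0;0 -20 0 2 0;0 -20 0 2 0;0 -20 0 2 0;0 -20 0 2 0;0 -20 0 2 0;0 -20 0 2 0;0 -20 0 3 0;0 -16 0 3 0;0 -10 0 2 0;0 -2.5 0 0 3;0 0 0 0 2.5;0 0 0 0 0;0 0 0 0 0"

```text
time_s: 14.02
position: [0.4825, -0.0576, 0.0918]
tcp_rot: [[0.241, -0.002, -0.97], [0.97, 0.001, 0.241], [0.0, -1.0, 0.002]]
force: [-1.0, -0.7, -0.5]
opening: 0.687
```

```bash
python3 - <<'E'
from h import *
c=capture("side");w=capture("wrist");d=capture("scene")
s=read_state();print(s["time_s"],delta((.4855,-.058,-.02),s),s["opening"]*87,s["force"])
cv2.imwrite("pics/m5.png",np.hstack([cv2.resize(x["image"],(400,300)) for x in(d,w)]))
for x in (c,d):print(bar(x,None,(.525,-.127)))
E
```

```text
14.1667 (array([-1.000e-01,  1.121e+02, -2.600e+00]), array([ 0.483 , -0.0573,  0.0921]), 'yaw', 76.06) 59.701037466503585 [ 0.06179948  0.01083599 -0.41573989]
((0.5246638059616089, -0.12697437405586243), (0.22861813008785248, 0.01964176632463932), 75.73970794677734, np.float64(75.95542794181472), np.float64(0.07691874738567839), 1210)
((0.5254786014556885, -0.1276174932718277), (0.22750326991081238, 0.024641333147883415), 76.11834716796875, np.float64(76.05220827594012), np.float64(0.07592890393804214), 1120)
```

View pics/m5.png

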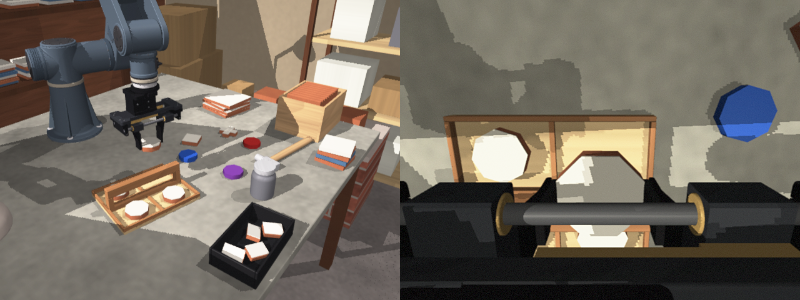

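The tile is held over the empty pocket, and the tray measures the same as before. It should touch the floor at a reported z of about -0.0225. Lowering.

send_rows:
  moves: "0 -0.5 4 -2.5 0;0 0 10 0 0;0 0 15 0 0;0 0 15 0 0;0 0 15 0 0;0 0 13 0 0;0 0 8 0 0;0 0 5 0 0;0 0 5 0 0;0 0 0 0 0;0 0 0 0 0;0 0 0 0 0"

```text
time_s: 15.17
position: [0.4861, -0.0588, 0.0028]
tcp_rot: [[0.242, 0.001, -0.97], [0.97, -0.0, 0.242], [-0.0, -1.0, -0.001]]
force: [-0.8, -0.7, -1.1]
opening: 0.684
```

send_rows:
  moves: "0 0 4 0 0;0 0 4 0 0;0 0 4 0 0;0 0 4 0 0;0 0 3 0 0;0 0 2 0 0;0 0 0 0 0;0 0 0 0 0;0 0 0 0 0;0 0 0 0 0"

```text
time_s: 16.0
position: [0.4858, -0.0587, -0.0185]
tcp_rot: [[0.242, 0.0, -0.97], [0.97, -0.0, 0.242], [-0.0, -1.0, -0.0]]
force: [0.1, 0.3, -0.7]
opening: 0.686
```

send_rows:
  moves: "0 0 1.5 0 0;0 0 0 0 0;0 0 1 0 0;0 0 0 0 0;0 0 1 0 0;0 0 0 0 0;0 0 0 0 0;0 0 0 0 0"

```text
time_s: 16.67
position: [0.4856, -0.0586, -0.0222]
tcp_rot: [[0.242, -0.0, -0.97], [0.97, -0.0, 0.242], [-0.0, -1.0, 0.0]]
force: [0.6, -0.6, -0.7]
opening: 0.683
```

send_rows:
  moves: "0 0 0.5 0 0;0 0 0 0 0;0 0 0.5 0 0;0 0 0 0 0;0 0 0 0 0;0 0 0 0 0"

```text
time_s: 17.17
position: [0.4857, -0.0587, -0.0226]
tcp_rot: [[0.242, 0.0, -0.97], [0.97, -0.0, 0.242], [-0.0, -1.0, -0.0]]
force: [-1.6, -0.6, 5.9]
opening: 0.686
```

Contact: 5.9 N, at the expected height. Releasing to 70 mm, then rising.

send_rows:
  moves: "70 0 0 0 0;70 0 0 0 0;70 0 0 0 0;70 0 0 0 0;70 0 0 0 0;70 0 0 0 0;70 0 -5 0 0;70 0 -10 0 0;70 0 -15 0 0;70 0 -20 0 0;70 0 -20 0 0;70 0 -20 0 0;70 0 -20 0 0;70 0 -10 0 0;60 0 -5 0 0;60 0 0 0 0;60 0 0 0 0;60 0 0 0 0"

```text
time_s: 18.67
position: [0.485, -0.0584, 0.1013]
tcp_rot: [[0.242, -0.001, -0.97], [0.97, 0.001, 0.242], [0.0, -1.0, 0.002]]
force: [-1.1, -0.4, 0.4]
opening: 0.695
```

```bash
python3 - <<'E'
from h import *
s=read_state();c=capture("side");w=capture("wrist");d=capture("scene")
print(s["time_s"],delta((.525,-.127,.105-.036),s),s["opening"]*87,s["force"])
cv2.imwrite("pics/m6.png",np.hstack([cv2.resize(x["image"],(400,300)) for x in(c,w)]))
for x in (c,d,w):print(bar(x,s,(.525,-.127)))
print(tile(w,(.4856,-.0586),s,.035))
E
```

```text
18.6667 (array([-56.9,  32.2, -55.5]), array([ 0.485 , -0.0584,  0.1013]), 'yaw', 76.0) 60.47971803383453 [-1.07889705 -0.37387112  0.35287727]
((0.5244988203048706, -0.12758220732212067), (0.22707833349704742, 0.01965096779167652), 75.74541473388672, np.float64(75.9399682403043), np.float64(0.07697144619932528), 1211)
((0.5253129005432129, -0.12724775075912476), (0.22830849885940552, 0.02374580316245556), 76.5592269897461, np.float64(76.096176509091), np.float64(0.07590515810488974), 1121)h.py:26: RuntimeWarning: Mean of empty slice.
  _,sv,v=np.linalg.svd(q[:,:2]-q[:,:2].mean(0),full_matrices=False);d=v[0]*np.sign(v[0,1])
  ret = um.true_divide(
Traceback (most recent call last):
  File "h.py", line 26, in bar
    _,sv,v=np.linalg.svd(q[:,:2]-q[:,:2].mean(0),full_matrices=False);d=v[0]*np.sign(v[0,1])
                                                                        ~^^^
IndexError: index 0 is out of bounds for axis 0 with size 0
```

View pics/m6.png

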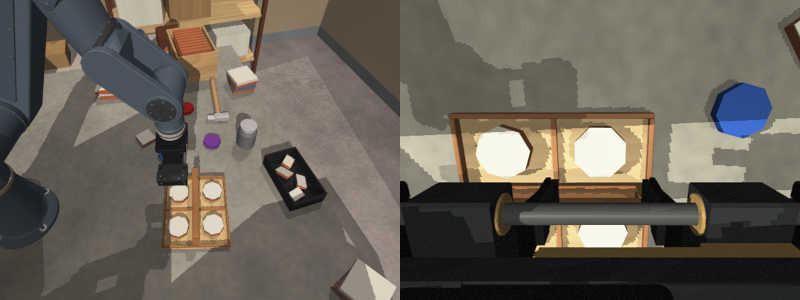

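The tile lies flat in the pocket and the tray hasn't moved. Next I move over the bar, then turn +90° so the jaws close across it.

send_rows:
  moves: "60 -7 0 -7 0;60 -10 0 -10 0;60 -10 0 -10 0;60 -10 0 -10 0;60 -10 0 -10 0;60 -10 0 -8.5 0;60 0 0 0 6;60 0 0 0 7;60 0 0 0 7;60 0 0 0 7;60 0 0 0 7;60 0 0 0 7;60 0 0 0 7;60 0 0 0 7;60 0 0 0 7;60 0 0 0 7;60 0 0 0 7;60 0 0 0 7;60 0 0 0 7;60 0 0 0 0"

```text
time_s: 20.48
position: [0.5262, -0.1284, 0.1018]
tcp_rot: [[0.97, 0.0, 0.244], [-0.244, -0.0, 0.97], [0.0, -1.0, -0.0]]
force: [0.4, -0.2, 0.1]
opening: 0.693
```

send_rows:
  moves: "60 0 0 0 0;60 0 0 0 0;60 0 0 0 0;60 0 0 0 0"

```text
time_s: 20.82
position: [0.5257, -0.1275, 0.1018]
tcp_rot: [[0.971, -0.0, 0.241], [-0.241, -0.0, 0.971], [-0.0, -1.0, -0.0]]
force: [-0.7, 0.2, 1.4]
opening: 0.691
```

```bash
python3 - <<'E'
from h import *
s=read_state()
print(s["time_s"],delta((.525,-.1273,.045-.036),s),s["opening"]*87,s["joint_positions"].round(1))
E
```

```text
20.8167 (array([-0.8, 92.8,  0. ]), array([ 0.5257, -0.1275,  0.1018]), 'yaw', -13.94) 60.09977072688215 [-25.5  30.6  98.8  -0.   50.7 -11.5]
```

send_rows:
  moves: "60 -0.7 5 0 0;60 0 12 0 0;60 0 18 0 0;60 0 18 0 0;60 0 15 0 0;60 0 10 0 0;60 0 7 0 0;60 0 5 0 0;60 0 2 0 0;60 0 0 0 0;60 0 0 0 0;30 0 0 0 0;30 0 0 0 0;30 0 0 0 0;30 0 0 0 0;30 0 0 0 0;30 0 0 0 0;30 0 0 0 0"

```text
time_s: 22.32
position: [0.525, -0.1272, 0.0099]
tcp_rot: [[0.97, 0.0, 0.242], [-0.242, -0.0, 0.97], [0.0, -1.0, 0.0]]
force: [0.5, -0.8, -0.9]
opening: 0.359
```

send_rows:
  moves: "0 0 0 0 0;0 0 0 0 0;0 0 0 0 0;0 0 0 0 0;0 0 0 0 0;0 0 0 0 0;0 0 0 0 0"

```text
time_s: 22.9
position: [0.5249, -0.1272, 0.0098]
tcp_rot: [[0.97, -0.0, 0.242], [-0.242, 0.0, 0.97], [-0.0, -1.0, -0.0]]
force: [-1.2, 0.1, 0.4]
opening: 0.228
```

```bash
python3 - <<'E'
from h import *
s=read_state();c=capture("scene");d=capture("side")
print(s["time_s"],s["opening"]*87,s["force"],s["position"])
cv2.imwrite("pics/m7.png",np.hstack([cv2.resize(c["image"][220:400,120:360],(400,300)),cv2.resize(d["image"][220:430,200:480],(400,300))]))
E
```

```text
22.9 19.798355716837076 [-1.22990748  0.10981691  0.37677561] [ 0.52494205 -0.12716802  0.00980474]
```

View pics/m7.png

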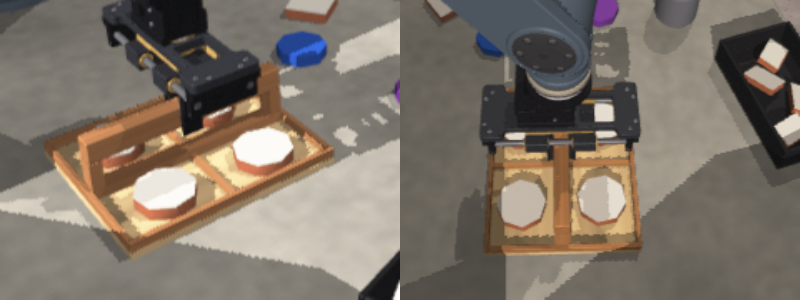

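The fingers hold the bar at its middle, with the opening at 19.8 mm. Lifting about 100 mm gently.

send_rows:
  moves: "0 0 -1 0 0;0 0 -2 0 0;0 0 -4 0 0;0 0 -6 0 0;0 0 -7 0 0;0 0 -8 0 0;0 0 -8 0 0;0 0 -8 0 0;0 0 -8 0 0;0 0 -8 0 0;0 0 -8 0 0;0 0 -8 0 0;0 0 -8 0 0;0 0 -7 0 0;0 0 -5 0 0;0 0 -3 0 0;0 0 -2 0 0;0 0 -1 0 0;0 0 0 0 0;0 0 0 0 0"

```text
time_s: 24.67
position: [0.5248, -0.1271, 0.1115]
tcp_rot: [[0.97, -0.001, 0.242], [-0.242, 0.0, 0.97], [-0.001, -1.0, 0.0]]
force: [-0.2, -0.1, -7.3]
opening: 0.224
```

```bash
cat > chk.py <<'E'
from h import *
s=read_state();c=capture("scene");d=capture("side")
print(s["time_s"],s["opening"]*87,s["force"].round(2),s["moment"].round(2),s["position"].round(4))
for x in(c,d):
    P=cloud(x);h=s["position"][2]-.0098
    m=(np.hypot(P[...,0]-.525,P[...,1]+.127)<.15)&(np.abs(P[...,2]-h-.024)<.012)&(x["image"].min(-1)>130)&(x["image"].max(-1).astype(int)-x["image"].min(-1)<45)
    q=P[m];A=np.c_[q[:,:2]-[.525,-.127],np.ones(len(q))];k=np.linalg.lstsq(A,q[:,2],rcond=None)[0]
    print(len(q),"tile-top plane slope",k[:2].round(3),"tray z",round(k[2]-.024,4))
cv2.imwrite("pics/m%d.png"%int(s["time_s"]),np.hstack([cv2.resize(c["image"][160:400,100:420],(400,300)),cv2.resize(d["image"][180:450,160:520],(400,300))]))
E
python3 chk.py; ls pics
```

```text
24.6667 19.500457916179673 [-0.2  -0.05 -7.28] [-0.12  0.04  0.01] [ 0.5248 -0.1271  0.1115]
1467 tile-top plane slope [ 0.006 -0.002] tray z 0.0997
2214 tile-top plane slope [-0.001  0.   ] tray z 0.1007
m24.png
m4.png
m5.png
m6.png
m7.png
s2.png
sc3.png
scene0.png
side0.png
w1.png
w3.png
```

send_rows:
  moves: "0 0 0 0 0;0 0 0 0 0;0 0 0 0 0;0 0 0 0 0;0 0 0 0 0;0 0 0 0 0;0 0 0 0 0;0 0 0 0 0;0 0 0 0 0;0 0 0 0 0;0 0 0 0 0;0 0 0 0 0;0 0 0 0 0;0 0 0 0 0;0 0 0 0 0;0 0 0 0 0;0 0 0 0 0;0 0 0 0 0;0 0 0 0 0;0 0 0 0 0"

```text
time_s: 26.43
position: [0.525, -0.1272, 0.1118]
tcp_rot: [[0.97, -0.0, 0.242], [-0.242, -0.0, 0.97], [-0.0, -1.0, -0.0]]
force: [-0.1, 0.1, -6.9]
opening: 0.225
```

send_rows:
  moves: "0 0 0 0 0;0 0 0 0 0;0 0 0 0 0;0 0 0 0 0;0 0 0 0 0;0 0 0 0 0;0 0 0 0 0;0 0 0 0 0;0 0 0 0 0;0 0 0 0 0;0 0 0 0 0;0 0 0 0 0;0 0 0 0 0;0 0 0 0 0;0 0 0 0 0;0 0 0 0 0;0 0 0 0 0;0 0 0 0 0;0 0 0 0 0;0 0 0 0 0"

```text
time_s: 28.1
position: [0.5251, -0.1272, 0.1119]
tcp_rot: [[0.97, 0.0, 0.242], [-0.242, -0.0, 0.97], [0.0, -1.0, -0.0]]
force: [-0.3, -0.2, -7.0]
opening: 0.229
```

```bash
python3 chk.py; ls pics
```

```text
28.1 19.951726047697047 [-0.35 -0.21 -6.95] [-0.16  0.05 -0.  ] [ 0.5251 -0.1272  0.1119]
1464 tile-top plane slope [ 0.007 -0.002] tray z 0.1001
2216 tile-top plane slope [ 0. -0.] tray z 0.101
m24.png
m28.png
m4.png
m5.png
m6.png
m7.png
s2.png
sc3.png
scene0.png
side0.png
w1.png
w3.png
```

View pics/m28.png

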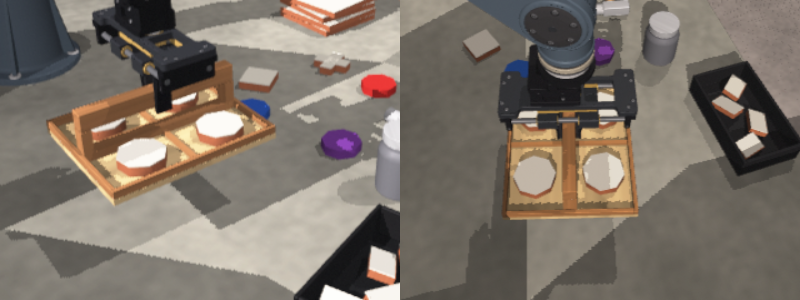

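```bash
python3 -c "
from rig import *
print(hand_in())"
```

```text
the job is handed in; nothing more can be done
None
```

I set the loose octagonal tile into the empty pocket (5.9 N touch before release), then gripped the tray bar at its middle. I lifted the tray straight up, held it for over 3 seconds and handed in with it still held up, at 28 s of the 54 s allowed.

**Last checks:**
- **Height and tilt:** the tray's underside is about 100 mm above the bench. The slope across the tile tops is at most 0.007 rad.
- **Load and grip:** the gripper carries about 7 N, and its opening stayed steady at about 20 mm on the bar.
- **Tiles:** both views are partly blocked by the gripper, but all four pockets hold a tile and none looks out of place. I did not measure the loose tile's offset from its pocket centre after release; that script stopped on an error first. I set it down about 3 mm from the centre.
- **Bystanders:** the things visible in the last pictures look undisturbed. I did not re-measure their positions.

**What disagreed:** the finger ends were really about 36 mm higher than the reported TCP. Because of that, my first two grasps closed above the tile without touching it. I measured the offset with the cameras and allowed for it in every move after that.

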